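Load a drill-bit cassette into the bench carousel

ROBOT

A 7-joint arm with a two-finger parallel gripper is mounted at the origin on the work surface. World frame = base frame: x ahead of the robot, y to its left, z up, the work surface at z = 0. Lengths are in m, angles in rad, forces in N, time in s.
With the tool pointing down it reaches from about 0.4 to 0.85 m from the base axis. Payload 4.5 kg.
Tool frame: the origin (TCP) lies midway between the tips of the shut fingers; the grasp point (between the pads) lies 19 mm behind it; y points along the fingers, z is the direction in which the jaws open and shut, and the axes are right-handed (so a half turn about y gives the same grasp; the last joint's range is limited). The gripper opens to 88 mm and grips with 3 to 60 N. Pads are 18 mm wide; open, the fingers measure 123 mm over their backs; the gripper's body (75 mm by 187 mm) begins 45 mm behind the grasp point.
Start: joints at [1.143, 0.689, -0.195, 1.565, 0.157, 0.902, -0.215], TCP at [0.279, -0.56, 0.239] pointing down, gripper open.
Joint ranges: [-3.01, 3.01], [-0.46, 2.08], [-1.47, 1.51], [0.13, 2.56], [-1, 4.14], [0.04, 2.09], [-2.66, 2.66]. Speed limits (rad/s): [2.57, 2.57, 3.14, 3.14, 3.14, 3.14, 3.14].

INTERFACE

Orientations are given as a unit quaternion [x, y, z, w].
In Python, from plant import r, snapshot, get_calibration, job, boxes_of gives the robot as it stands. The module is installed in compiled form; this text tells all that it offers.
- The arm moves only by the shell command python3 -m handwheel 'ROWS' [OPENING] [FORCE]. ROWS is JSON, a list that holds one entry, the list of rows, each a list of 6 numbers: the shift along the tool's x, y, z as a fraction of full scale, then the turn, a rotation vector about the tool's x, y, z as a fraction of full scale. In form: [[[x, y, z, wx, wy, wz], ...]]. A call has 1 to 12 rows; each row is the pose to reach, as a shift and turn from the pose commanded when the call began, along the tool's axes at that moment, turning the shorter way round; what a row does not reach only later rows make up. Full scale, the value 1, is 100 cm for a shift and 180 degrees for a turn. A row lasts 1/12 s, in which the tool goes at most 41.7 mm and 7.16 degrees, less where a joint would pass 70% of its speed; a pose out of reach is approached as far as the arm can. A call with a number of a shift or a turn outside -1 to 1 is refused whole. A call with a gripper value outside its range is refused whole. OPENING is the opening, from -1 (shut) to 1 (fully open), set as the call begins (- or left out, the last holds). The fingers move at their own pace and stop on an object; FORCE is the grip in N (left out, the last holds). Time passes only in rows, so rows that repeat a pose let the fingers close. It gives the time, the measured TCP pose, the force and the opening at its end, in the units of the state.
- r.get_state(): the state, without advancing time (a new reading comes with each control period).
- snapshot(name): name is "scene" or "top"; returns the picture (400x640x3 uint8, red, green, blue); there is no depth.
- get_calibration(name): a dict with "fx", "fy", "cx", "cy" (pixels), "T" (4x4, takes a point from camera to world coordinates). Camera axes: x right, y down, z forward; pixel columns grow to the right and rows downward; lengths in m; the calibration is good to about 2 mm. A picture is of the moment at which its call begins. get_calibration takes no time and is no camera call.
- job.finish_job(): hands the job in, once; it reports no verdict.
Trained networks look in the newest picture that a camera, given by its name, has taken for a name from the list of things; names that differ only in an ending like _2 or _b are one class to them, and where a whole thing is asked for, a point or a joint stands for the part that bears it (a point fixed in the world has none). Each returns a list of dicts, best first, with "confidence" (0 to 1); they miss things now and then, are a little off and sometimes report something else, mostly with a low value. They report only what shows in the picture. A call takes as long as a camera call.
- boxes_of(thing, camera): "bbox" ([left, top, right, bottom] in pixels, round what is visible of it).
The state is a dict: "clock": time; "q": joint angles; "qd": joint speeds; "joint_torque": joint torques, N m; "tool_pos": TCP position; "eef_rot": TCP orientation; "contact_force": force on the tool from outside, world axes, zero at the start; "moment": the same for the moment, N m; "opening": opening from 0.0 (shut) to 1.0 (fully open).
Only numpy, scipy, OpenCV 4.12 (cv2) and the standard library are available. Lean on these libraries where they do the work, as an engineer would, in place of code of your own. Each camera call takes 0.05 s, during which the arm holds its last target. There are 200 camera calls.

TASK

First turn the bit carousel until the empty wide slot squarely faces the loading ledge. Then draw the wide drill-bit cassette out of the rack, put it down and let go, take it again by its black handle, slide it nose first over the ledge into that slot until it is fully home, and let go, with the slot still facing the ledge. Leave the narrow cassette, the can, the screwdriver and the hinge box where they are.

Things in the scene. Friction and masses are not known exactly. Their poses are not given: they have to be found in the camera images.
- wheel (a joint): Angle of the carousel wheel, rad, positive anticlockwise from above, limits -3.4 to 3.4. At 0 the empty wide slot squarely faces the loading ledge; it starts at 0.7 to 2.6. Stiff (0.1 N m friction), stays where left. Wheel: disc 230 mm in diameter, 12 to 58 mm above the bench.
- carousel: Fixed base under the wheel; origin on the wheel axis at bench level, x towards the ledge. The wheel has four radial slots 90 degrees apart, open at the rim, seen through a clear cover: the empty wide one (41 mm), 90 degrees anticlockwise of it an empty narrow one (28 mm), and two filled with fixed cassettes whose handles reach 164 mm from the axis, 20 to 48 mm high.
- knob (a point): Centre of the black bar knob on the wheel's axis, 78 mm above the bench. The bar is 64 mm long, 14 mm thick, 62 to 94 mm high and turns with the wheel. x lies along the bar and points towards the empty wide slot; z up.
- slot_mouth (a point): Middle of the mouth of the empty wide slot, at the rim (115 mm from the axis) and at slot floor height, 20 mm above the bench. x points outward along the slot, z up. Slot 41 mm wide (flared over the last 13 mm), 34 mm high between floor and clear cover, 75 mm deep to a solid end stop.
- ledge_mid (a point): Middle of the top of the loading ledge, a fixed aluminium block 40 mm (radial) by 64 mm, top 20 mm above the bench, level with the slot floor; 139 mm from the wheel axis. x points away from the axis, z up.
- cassette_mid (a point): Centre of the wide cassette, half-way along and up. x to its nose, z up. 124 x 28 mm high, 110 to 225 g: grey body 36 mm wide from the nose (x = 62 mm, corners rounded 8 mm) to x = -14 mm, black handle 20 mm wide on to x = -62 mm. Starts on the bench, handle in the rack, 65 mm of nose end out. Home in the slot the nose touches the end stop, centre 102 mm from the wheel axis, only the handle sticks out.
- cassette_nose (a point): Middle of the nose end face of the wide cassette (62 mm ahead of its centre, half-way up); the end that goes into the slot first. Same axes as the centre.
- narrow_mid (a point): Centre of the narrow cassette in the other bay: same shape and length, body 24 mm wide, handle 14 mm wide, two drill bits on top (the wide one has three). To be left alone.
- rack: Blue storage rack fixed on the bench, origin at bench level under its middle. Two covered bays centred at y = -55 and +55 mm, each 49 mm wide, 36 mm high, open only to +x (at x = 32 mm), back wall at x = -32 mm, roof top 41 mm high, 171 mm wide overall. x points out of the bays. Either bay may hold the wide cassette.
- can_mid (a point): Plain aluminium can standing on the bench, 60 mm in diameter, 105 mm tall; point on its axis 50 mm up. Bystander.
- driver: Screwdriver, 140 mm long, lying on the bench along its x axis, black handle to -x, origin under its middle. Bystander.
- hinge_box_mid (a point): Open cardboard box 100 x 140 x 45 mm on the bench; point at its middle 22 mm up. Bystander.

How it is judged:
On the way, in this order (a step that is already met when the one before it is completed fails the run):
1. the empty wide slot faces the ledge (within 0.1 rad) and the wheel is still, the cassette not yet in the wheel (value of joint wheel between -0.1 and 0.1 rad and velocity of joint wheel between -0.1 and 0.1 rad/s and horizontal distance between cassette_mid and knob above 0.18 m), for 0.2 s.
2. the wide cassette is out of the rack, not yet in the wheel, and lies level, let go (x of cassette_mid in the frame of rack above 0.085 m and horizontal distance between cassette_mid and knob above 0.15 m and height (world z) of cassette_mid below 0.05 m and angle between cassette_mid's own z axis and vertical below 0.3 rad and contact force between the fingers and cassette below 0.1 N and linear speed of cassette below 0.03 m/s), for 0.2 s.
At the end, for the whole second after the job is handed in: The wide slot faces the ledge within 0.1 rad and the wheel is still; the wide cassette lies in it nose first, fully home (within 5 mm along the slot, 6 mm sideways, 6 mm in height, 0.12 rad), level, at rest and released (value of joint wheel between -0.1 and 0.1 rad and velocity of joint wheel between -0.1 and 0.1 rad/s and x of cassette_mid in the frame of slot_mouth between -0.018 and -0.008 m and y of cassette_mid in the frame of slot_mouth between -0.006 and 0.006 m and z of cassette_mid in the frame of slot_mouth between 0.008 and 0.02 m and angle between the x axis of cassette_mid and the x axis of slot_mouth, either way round below 0.12 rad and angle between cassette_mid's own z axis and vertical below 0.1 rad and x of cassette_nose in the frame of slot_mouth below -0.06 m and linear speed of cassette below 0.02 m/s and contact force between the fingers and cassette below 0.1 N); the robot touches nothing.
It fails at once if the narrow cassette is disturbed (moved more than 20 mm) (distance of narrow_mid from where it was at the start of the episode above 0.02 m).
It fails at once if the can is disturbed (moved more than 30 mm) (distance of can_mid from where it was at the start of the episode above 0.03 m).
It fails at once if the screwdriver is disturbed (moved more than 30 mm) (distance of driver from where it was at the start of the episode above 0.03 m).
It fails at once if the hinge box is disturbed (moved more than 30 mm) (distance of hinge_box_mid from where it was at the start of the episode above 0.03 m).
It also fails if it takes over 72 s, if anything falls off the work surface, if the arm or the gripper's body presses on something with over 40 N, if the wrist force passes 120 N, or if a joint passes its speed limit or range.

## Working session

There is one attempt and no reset: what is moved stays moved. The work goes in short steps, Python scripts to look and compute and a shell command to move; the robot and the scene stay as the last step left them, time stands still between calls to the robot, and variables do not carry over. Pictures are saved under pics/ and viewed, about 8 in all and at most 12, crops included, and the job is handed in when it is done.

```bash
mkdir -p pics; ls
cat > h.py <<'E'
import numpy as np, cv2, json
from plant import r, snapshot, get_calibration, job, boxes_of
from scipy.spatial.transform import Rotation as R
def shot(cam,name):
    im=snapshot(cam); cv2.imwrite('pics/'+name+'.png',im[:,:,::-1]); return im
def px2w(cam,u,v,z):
    c=get_calibration(cam);T=np.array(c['T']);d=T[:3,:3]@np.array([(u-c['cx'])/c['fx'],(v-c['cy'])/c['fy'],1]);o=T[:3,3]
    return o+d*(z-o[2])/d[2]
def w2px(cam,p):
    c=get_calibration(cam);T=np.array(c['T']);q=T[:3,:3].T@(np.array(p)-T[:3,3]);return np.array([c['fx']*q[0]/q[2]+c['cx'],c['fy']*q[1]/q[2]+c['cy']])
def st():
    s=r.get_state();return np.array(s['tool_pos']),R.from_quat(s['eef_rot']),s
E
python3 - <<'E'
from h import *
for c in('top','scene'):
    im=shot(c,c+'0'); k=get_calibration(c);print(c,k['fx'],k['cx'],k['cy'],np.round(k['T'],3).tolist())
    for t in ['wheel','knob','cassette_mid','narrow_mid','rack','can_mid','driver','hinge_box_mid','carousel']:
        print(t,[(np.round(b['bbox']).tolist(),round(b['confidence'],2)) for b in boxes_of(t,c)[:2]])
p,q,s=st();print(p,q.as_matrix().round(3).tolist(),s)
E
```

```text
pics
top 403.30877717326825 324.41513776035254 190.86348139470576 [[0.004, -0.999, 0.047, 0.558], [-1.0, -0.003, 0.006, -0.075], [-0.006, -0.047, -0.999, 0.826], [0.0, 0.0, 0.0, 1.0]]
wheel [([122.0, 112.0, 253.0, 244.0], 0.97)]
knob [([122.0, 114.0, 256.0, 241.0], 0.65), ([374.0, 85.0, 449.0, 141.0], 0.46)]
cassette_mid [([401.0, 234.0, 442.0, 258.0], 0.71)]
narrow_mid [([415.0, 186.0, 450.0, 201.0], 0.97), ([407.0, 237.0, 443.0, 260.0], 0.65)]
rack [([436.0, 180.0, 488.0, 269.0], 0.68)]
can_mid [([315.0, 77.0, 346.0, 119.0], 0.96)]
driver [([239.0, 280.0, 307.0, 299.0], 0.97), ([122.0, 117.0, 267.0, 238.0], 0.41)]
hinge_box_mid [([374.0, 82.0, 448.0, 140.0], 0.88)]
carousel []
scene 476.3603530410228 325.4484481169505 203.08738072831278 [[-0.159, 0.772, -0.615, 1.245], [0.987, 0.133, -0.088, 0.044], [0.014, -0.622, -0.783, 0.898], [0.0, 0.0, 0.0, 1.0]]
wheel [([383.0, 195.0, 496.0, 295.0], 0.93), ([280.0, 246.0, 312.0, 298.0], 0.18)]
knob [([382.0, 194.0, 494.0, 294.0], 0.86)]
cassette_mid [([230.0, 159.0, 265.0, 185.0], 0.94)]
narrow_mid [([210.0, 192.0, 242.0, 213.0], 0.77)]
rack
[... 341 characters left out ...]
ock': 1.0, 'q': array([ 1.14278475,  0.68909933, -0.19459402,  1.565264  ,  0.15729125,
        0.90247994, -0.21511332]), 'qd': array([ 1.28734396e-05, -2.53264244e-04, -3.41127212e-04, -1.58319045e-03,
        6.36039201e-04, -8.42613607e-04,  1.09417546e-03]), 'joint_torque': array([ 1.00166608e-04, -5.27499068e+01, -1.26689326e+00, -1.53750658e+01,
       -5.17948356e-02, -6.87888551e-04,  1.43514427e-05]), 'tool_pos': array([ 0.27852725, -0.55956045,  0.2387526 ]), 'eef_rot': array([ 0.16180774, -0.68829743,  0.68838307, -0.16184454]), 'contact_force': array([ 0.33082152,  0.06985808, -0.73721402]), 'moment': array([-0.06370148,  0.00321035, -0.0564521 ]), 'opening': 1.0015557191755233}
```

Run:
```python
import cv2
a=cv2.imread('pics/top0.png');cv2.imwrite('pics/t0c.png',cv2.resize(a[60:320,100:500],None,fx=2,fy=2,interpolation=cv2.INTER_CUBIC))
```

```text
(no output)
```

View pics/t0c.png

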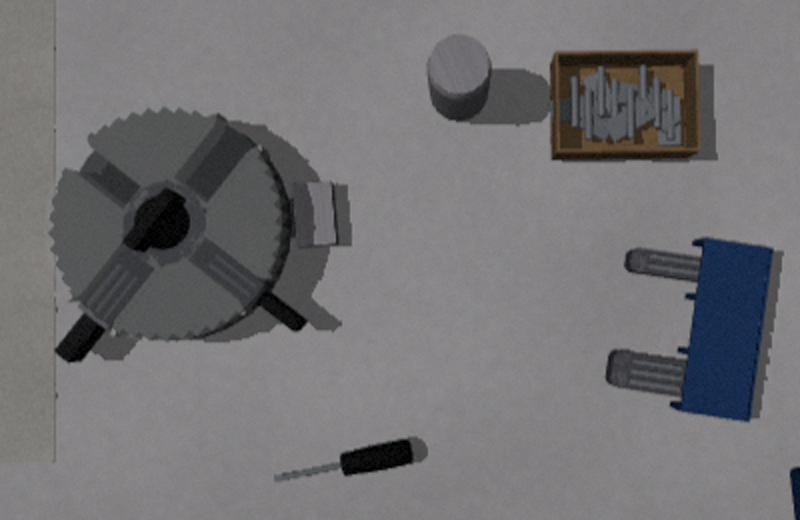

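The top view shows the wheel centre at about crop (165,222), the wide slot to its upper right, and the ledge at (317,213). The wide cassette is the lower one in the rack, at (645,370). I'll rectify the picture at known heights to measure these.

```bash
cat >> h.py <<'E'
def rect(im,cam,z,cx,cy,half=0.1,s=2):  # up=+x, left=+y ; s px/mm
    n=int(2000*half*s)//1
    v,u=np.mgrid[0:n,0:n]; X=cx+half-(v+.5)/1000/s; Y=cy+half-(u+.5)/1000/s
    c=get_calibration(cam);T=np.array(c['T']);P=np.stack([X,Y,0*X+z],-1)-T[:3,3];q=P@T[:3,:3]
    return cv2.remap(im,(c['fx']*q[...,0]/q[...,2]+c['cx']).astype('f4'),(c['fy']*q[...,1]/q[...,2]+c['cy']).astype('f4'),cv2.INTER_CUBIC)
E
python3 - <<'E'
from h import *
im=cv2.imread('pics/top0.png'); sc=cv2.imread('pics/scene0.png')
f=lambda u,v,z:px2w('top',u/2+100,v/2+60,z)
k=f(160,221,.094);l=f(318,213,.02);c=f(645,370,.028);rk=f(730,325,.041)
w=px2w('top',(122+253)/2,(112+244)/2,.058)
print('knob',k,'ledge',l,'cass',c,'rack',rk,'wheel',w, 'dist',np.hypot(*(k-l)[:2]))
cs=[(np.round(k[:2],2),.094,.1),(np.round(w[:2],2),.058,.2),(np.round(rk[:2],2)+[0,.04],.028,.12),(np.round(rk[:2],2)+[0,.04],.041,.12)]
out=[]
for (a,z,h) in cs:
  for cam,i in(('top',im),('scene',sc)):
    t=rect(i,cam,z,a[0],a[1],h,1); t=cv2.resize(t,(280,280)); t=cv2.convertScaleAbs(t,alpha=1.6)
    print(a,z,h)
    for g in range(0,280,28): cv2.line(t,(g,0),(g,279),(0,255,255) if g==140 else (0,120,120),1);cv2.line(t,(0,g),(279,g),(0,255,255) if g==140 else (0,120,120),1)
    out.append(t)
cv2.imwrite('pics/m1.png',np.vstack([np.hstack(out[0:3:2]+out[4:5]),np.hstack(out[1:4:2]+out[5:6])]))
E
```

```text
knob [0.62910258 0.19398953 0.094     ] ledge [0.6448309  0.06217862 0.02      ] cass [ 0.48992103 -0.26276273  0.028     ] rack [ 0.53474964 -0.34229771  0.041     ] wheel [0.61823606 0.19250326 0.058     ] dist 0.13274597749874992
[0.63 0.19] 0.094 0.1
[0.63 0.19] 0.094 0.1
[0.62 0.19] 0.058 0.2
[0.62 0.19] 0.058 0.2
[ 0.53 -0.3 ] 0.028 0.12
[ 0.53 -0.3 ] 0.028 0.12
[ 0.53 -0.3 ] 0.041 0.12
[ 0.53 -0.3 ] 0.041 0.12
```

View pics/m1.png

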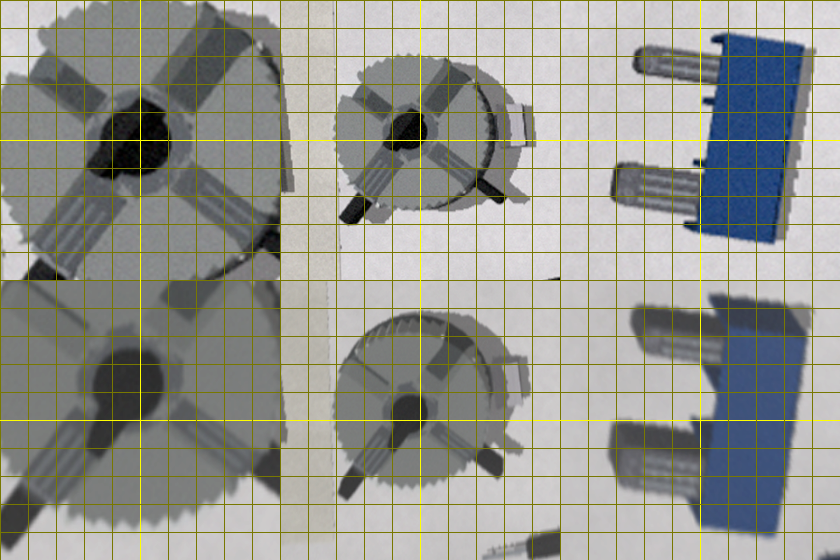

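Run:
```python
from h import *
im=cv2.imread('pics/top0.png'); sc=cv2.imread('pics/scene0.png')
def mk(i,cam,z,x,y,h,g):
    t=rect(i,cam,z,x,y,h,2);t=(255*(np.clip(t/190.,0,1))**g).astype('u1');t=cv2.resize(t,(400,300*400//300)) if 0 else cv2.resize(t,(380,380))
    n=int(round(2*h*100))
    for j in range(n+1):
        a=int(j*380/n); col=(0,255,255) if 2*j==n else (0,140,140)
        cv2.line(t,(a,0),(a,379),col,1);cv2.line(t,(0,a),(379,a),col,1)
    return t[:290]
a=[mk(im,'top',.094,.63,.19,.05,.4),mk(im,'top',.02,.63,.06,.06,.7)]
b=[mk(sc,'scene',.094,.63,.19,.05,.4),mk(im,'top',.028,.48,-.27,.06,.7)]
cv2.imwrite('pics/m2.png',np.vstack([np.hstack(a),np.hstack(b)]))
```

```text
(no output)
```

View pics/m2.png

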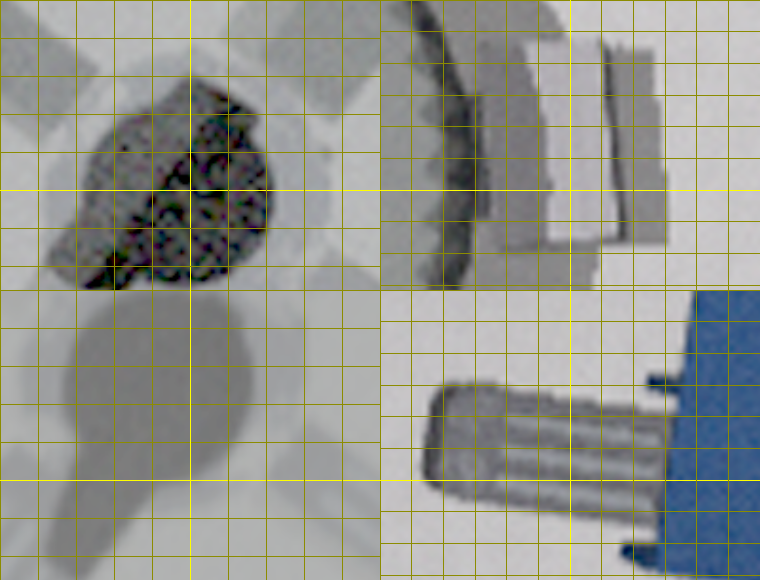

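```bash
cat >> h.py <<'E'
def plan(p,yaw,tilt=0):
    """target TCP p, jaw-axis yaw (deg, world), tool down; tilt deg about jaw axis -> shift & turn in full-scale units"""
    tp,q,_=st(); y=np.radians(yaw); z=np.array([np.cos(y),np.sin(y),0]); yy=np.array([0,0,-1.]); x=np.cross(yy,z)
    M=R.from_matrix(np.stack([x,yy,z],1))*R.from_rotvec([0,0,np.radians(tilt)])
    print('now',tp.round(4),'jaw yaw',np.degrees(np.arctan2(*q.as_matrix()[[1,0],2])).round(2),'shift',q.inv().apply(np.array(p)-tp).round(4),'turn',((q.inv()*M).as_rotvec()/np.pi).round(4))
E
python3 - <<'E'
from h import *
print('can top',px2w('top',329.5,92.5,.105)); plan([.633,.2025,.16],51)
for b in boxes_of('can_mid','top')[:1]: pass
print('can scene: base row 298', px2w('scene',296,290,0))
E
```

```text
can top [ 0.77063628 -0.07857044  0.105     ]
now [ 0.2785 -0.5596  0.2388] jaw yaw -63.54 shift [-0.6569  0.0787 -0.5243] turn [-0.     -0.6363  0.    ]
can scene: base row 298 [ 0.77981221 -0.08120735  0.        ]
```

```bash
python3 -m handwheel '[[[-0.3,0.0,-0.24,0,-0.3,0],[-0.3,0.0,-0.24,0,-0.3,0],[-0.3,0.0,-0.24,0,-0.3,0],[-0.3,0.0,-0.24,0,-0.3,0],[-0.3,0.0,-0.24,0,-0.3,0],[-0.3,0.0,-0.24,0,-0.3,0],[-0.3,0.0,-0.24,0,-0.3,0],[-0.3,0.0,-0.24,0,-0.3,0],[-0.3,0.0,-0.24,0,-0.3,0],[-0.3,0.0,-0.24,0,-0.3,0],[-0.3,0.0,-0.24,0,-0.3,0],[-0.3,0.0,-0.24,0,-0.3,0]]]' 1; python3 -c "
from h import *
plan([.633,.2025,.16],51)"
```

```text
clock: 2.05
tool_pos: [0.44, -0.2115, 0.2388]
eef_rot: [0.457, -0.54, 0.54, -0.457]
contact_force: [-0.7, -0.7, -0.2]
opening: 1.001
now [ 0.44   -0.2115  0.2388] jaw yaw -9.5 shift [-0.4402  0.0783  0.122 ] turn [ 2.000e-04 -3.361e-01  3.000e-04]
```

```bash
python3 -m handwheel '[[[-0.44,0.078,0.122,0,-0.336,0],[-0.44,0.078,0.122,0,-0.336,0],[-0.44,0.078,0.122,0,-0.336,0],[-0.44,0.078,0.122,0,-0.336,0],[-0.44,0.078,0.122,0,-0.336,0],[-0.44,0.078,0.122,0,-0.336,0],[-0.44,0.078,0.122,0,-0.336,0],[-0.44,0.078,0.122,0,-0.336,0],[-0.44,0.078,0.122,0,-0.336,0],[-0.44,0.078,0.122,0,-0.336,0],[-0.44,0.078,0.122,0,-0.336,0],[-0.44,0.078,0.122,0,-0.336,0]]]'; python3 -c "
from h import *
plan([.633,.2025,.07],51)"
```

```text
clock: 3.05
tool_pos: [0.6347, 0.2086, 0.1593]
eef_rot: [-0.665, 0.236, -0.235, 0.669]
contact_force: [0.2, 0.2, 0.6]
opening: 0.997
now [0.6347 0.2086 0.1593] jaw yaw 51.1 shift [ 0.0028  0.0892 -0.0062] turn [-0.0015  0.0005 -0.0011]
```

```bash
python3 -m handwheel '[[[0,0,0,0,0,0],[0,0,0,0,0,0]]]'; python3 -c "
from h import *
plan([.633,.2025,.07],51)"
```

```text
clock: 3.22
tool_pos: [0.6339, 0.1992, 0.1599]
eef_rot: [0.667, -0.237, 0.238, -0.665]
contact_force: [0.7, -0.1, 0.0]
opening: 0.999
now [0.6339 0.1992 0.1599] jaw yaw 50.77 shift [-0.0029  0.0899  0.0023] turn [ 0.001  -0.0013  0.0005]
```

```bash
python3 -m handwheel '[[[0,0.03,0,0,0,0],[0,0.06,0,0,0,0],[0,0.09,0,0,0,0],[0,0.09,0,0,0,0],[0,0.09,0,0,0,0],[0,0.09,0,0,0,0]]]'; python3 -m handwheel '[[[0,0,0,0,0,0],[0,0,0,0,0,0],[0,0,0,0,0,0],[0,0,0,0,0,0],[0,0,0,0,0,0],[0,0,0,0,0,0],[0,0,0,0,0,0],[0,0,0,0,0,0]]]' -1 10; python3 -c "
from h import *
plan([.633,.2025,.07],4.2)"
```

```text
clock: 3.72
tool_pos: [0.6346, 0.2011, 0.0725]
eef_rot: [-0.666, 0.236, -0.238, 0.666]
contact_force: [0.6, 0.4, 0.6]
opening: 0.996
clock: 4.38
tool_pos: [0.6333, 0.2027, 0.0707]
eef_rot: [0.667, -0.236, 0.236, -0.666]
contact_force: [0.5, 1.3, -0.4]
opening: 0.42
now [0.6333 0.2027 0.0707] jaw yaw 50.95 shift [-0.0001  0.0007 -0.0004] turn [1.000e-04 2.597e-01 0.000e+00]
```

```bash
python3 -m handwheel '[[[0,0,0,0,0,0],[0,0,0,0,0,0],[0,0,0,0,0,0],[0,0,0,0,0,0],[0,0,0,0,0,0],[0,0,0,0,0,0],[0,0,0,0,0,0],[0,0,0,0,0,0]]]'  -1 10; python3 -c "
from h import *
plan([.633,.2025,.07],4.2)"
```

```text
clock: 5.05
tool_pos: [0.6345, 0.2042, 0.0708]
eef_rot: [-0.665, 0.236, -0.237, 0.668]
contact_force: [5.1, 3.5, -4.1]
opening: 0.162
now [0.6345 0.2042 0.0708] jaw yaw 50.97 shift [-0.0001  0.0008 -0.0022] turn [-0.0011  0.2598 -0.0004]
```

```bash
python3 -m handwheel '[[[0,0,0.002,0,0.03,0],[0,0,0.002,0,0.06,0],[0,0,0.002,0,0.09,0],[0,0,0.002,0,0.12,0],[0,0,0.002,0,0.15,0],[0,0,0.002,0,0.18,0],[0,0,0.002,0,0.21,0],[0,0,0.002,0,0.24,0],[0,0,0.002,0,0.26,0],[0,0,0.002,0,0.26,0],[0,0,0.002,0,0.26,0],[0,0,0.002,0,0.26,0]]]' -1 25; python3 -c "
from h import *
plan([.633,.2025,.07],4.2); print(st()[2]['moment'])"
```

```text
clock: 6.05
tool_pos: [0.6319, 0.2028, 0.0708]
eef_rot: [0.52, -0.482, 0.481, -0.515]
contact_force: [-5.8, -2.5, 5.6]
opening: 0.157
now [0.6319 0.2028 0.0708] jaw yaw 4.13 shift [0.0004 0.0007 0.0011] turn [ 0.0018 -0.0004  0.001 ]
[-0.41068212  0.88993413 -0.04945926]
```

```bash
python3 -m handwheel '[[[0,0,0,0,0,0],[0,0,0,0,0,0],[0,0,0,0,0,0],[0,0,0,0,0,0],[0,0,0,0,0,0],[0,-0.04,0,0,0,0],[0,-0.08,0,0,0,0],[0,-0.12,0,0,0,0],[0,-0.12,0,0,0,0]]]' 0.2; python3 -c "
from h import *
plan([.481,-.24,.17],-8)"
```

```text
clock: 6.8
tool_pos: [0.6392, 0.2069, 0.1993]
eef_rot: [-0.513, 0.48, -0.484, 0.523]
contact_force: [1.2, 1.3, 0.7]
opening: 0.6
now [0.6392 0.2069 0.1993] jaw yaw 4.09 shift [ 0.4347  0.0242 -0.1901] turn [-0.0043  0.0672 -0.0023]
```

```bash
python3 -m handwheel '[[[0.4,0.02,-0.18,0,0.067,0],[0.4,0.02,-0.18,0,0.067,0],[0.4,0.02,-0.18,0,0.067,0],[0.4,0.02,-0.18,0,0.067,0],[0.4,0.02,-0.18,0,0.067,0],[0.4,0.02,-0.18,0,0.067,0],[0.4,0.02,-0.18,0,0.067,0],[0.4,0.02,-0.18,0,0.067,0],[0.4,0.02,-0.18,0,0.067,0],[0.4,0.02,-0.18,0,0.067,0],[0.4,0.02,-0.18,0,0.067,0],[0.4,0.02,-0.18,0,0.067,0]]]'
python3 - <<'E'
from h import *
im=shot('top','top1')[:,:,::-1]; sc=shot('scene','scene1')[:,:,::-1]
def mk(i,cam,z,x,y,h,g):
    t=rect(i,cam,z,x,y,h,2);t=(255*(np.clip(t/190.,0,1))**g).astype('u1');t=cv2.resize(t,(380,380))
    n=int(round(2*h*100))
    for j in range(n+1):
        a=int(j*380/n); col=(0,255,255) if 2*j==n else (0,140,140)
        cv2.line(t,(a,0),(a,379),col,1)
    return t[45:335]
a=[mk(im,'top',.054,.63,.14,.1,.7),mk(im,'top',.02,.63,.07,.06,.7)]
b=[mk(im,'top',.094,.63,.2,.06,.5),mk(im,'top',.028,.48,-.24,.09,.7)]
cv2.imwrite('pics/m3.png',np.vstack([np.hstack(a),np.hstack(b)]))
plan([.490,-.2534,.06],-8)
E
```

```text
clock: 7.8
tool_pos: [0.4805, -0.215, 0.17]
eef_rot: [0.463, -0.535, 0.536, -0.46]
contact_force: [0.1, -0.1, 0.2]
opening: 0.601
now [ 0.4839 -0.2086  0.1707] jaw yaw -8.06 shift [0.0436 0.1107 0.0123] turn [-0.0002 -0.0003 -0.    ]
```

View pics/m3.png

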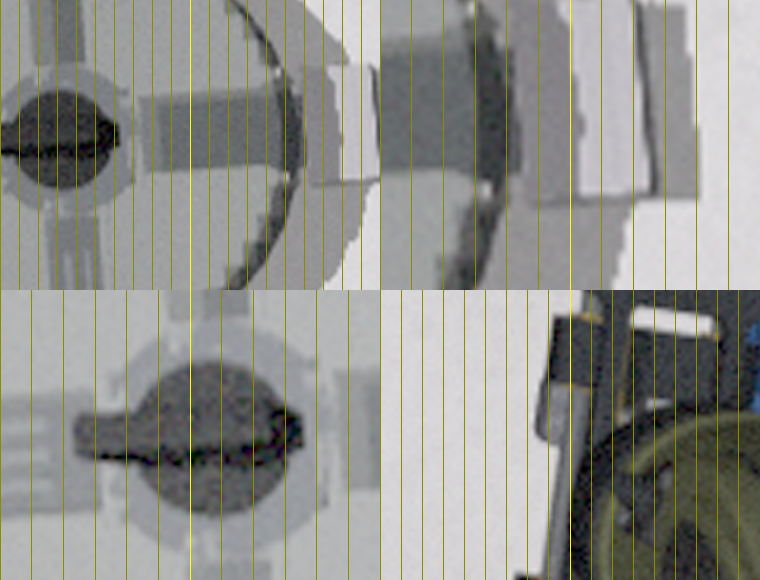

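```bash
python3 -m handwheel '[[[0.02,0.02,0.006,0,0,0],[0.035,0.05,0.012,0,0,0],[0.035,0.08,0.012,0,0,0],[0.035,0.11,0.012,0,0,0],[0.035,0.11,0.012,0,0,0],[0.035,0.11,0.012,0,0,0],[0.035,0.11,0.012,0,0,0]]]'
python3 - <<'E'
from h import *
plan([.490,-.2534,.008],-8)
E
```

```text
clock: 8.48
tool_pos: [0.4926, -0.2427, 0.062]
eef_rot: [0.464, -0.532, 0.533, -0.466]
contact_force: [0.7, -0.3, 0.3]
opening: 0.598
now [ 0.4926 -0.2427  0.062 ] jaw yaw -7.79 shift [ 0.011   0.054  -0.0013] turn [-0.0007  0.0012 -0.0002]
```

```bash
python3 -m handwheel '[[[0.008,0.02,-0.001,0,0,0],[0.008,0.036,-0.001,0,0,0],[0.008,0.052,-0.001,0,0,0],[0.008,0.052,-0.001,0,0,0],[0.008,0.052,-0.001,0,0,0]]]'; python3 -m handwheel '[[[0,0,0,0,0,0],[0,0,0,0,0,0],[0,0,0,0,0,0],[0,0,0,0,0,0],[0,0,0,0,0,0],[0,0,0,0,0,0],[0,0,0,0,0,0],[0,0,0,0,0,0]]]' -1 25
python3 - <<'E'
from h import *
plan([.490,-.2534,.008],-8)
im=shot('scene','scene2');cv2.imwrite('pics/s2.png',cv2.resize(im[110:260,150:400,::-1],None,fx=3,fy=3))
E
```

```text
clock: 8.9
tool_pos: [0.49, -0.2515, 0.0101]
eef_rot: [0.464, -0.533, 0.534, -0.465]
contact_force: [0.2, -0.5, 0.0]
opening: 0.599
clock: 9.57
tool_pos: [0.4895, -0.252, 0.0101]
eef_rot: [0.464, -0.533, 0.534, -0.464]
contact_force: [-1.1, 0.8, 7.1]
opening: 0.41
now [ 0.4895 -0.252   0.0101] jaw yaw -7.94 shift [0.0013 0.0021 0.0007] turn [-0.0005  0.0003  0.0002]
```

View pics/s2.png

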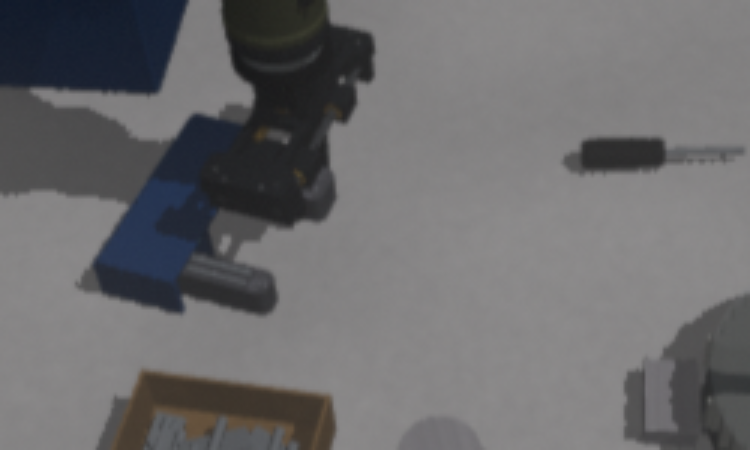

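```bash
python3 -m handwheel '[[[-0.01,-0.002,0,0,0,0],[-0.025,-0.002,0,0,0,0],[-0.04,-0.002,0,0,0,0],[-0.06,-0.002,0,0,0,0],[-0.08,-0.003,0,0,0,0],[-0.1,-0.003,0,0,0,0],[-0.11,-0.01,0,0,0,0],[-0.11,-0.02,0,0,0,0],[-0.11,-0.02,0,0,0,0],[-0.11,-0.02,0,0,0,0]]]' -1 25
python3 - <<'E'
from h import *
plan([.5,-.08,.03],4.4)
im=shot('top','top2')
E
```

```text
clock: 10.45
tool_pos: [0.5044, -0.1448, 0.0297]
eef_rot: [0.464, -0.533, 0.535, -0.464]
contact_force: [-0.4, -0.2, -1.6]
opening: 0.407
now [ 0.5044 -0.1448  0.0297] jaw yaw -8.04 shift [-0.0636 -0.0004 -0.0134] turn [-0.0005 -0.0691  0.0005]
```

```bash
python3 -c "
from h import *
plan([.547,-.093,.03],4.4)"; python3 -m handwheel '[[[-0.02,0,0.01,0,-0.03,0],[-0.04,0,0.02,0,-0.069,0],[-0.056,0,0.034,0,-0.069,0],[-0.056,0.01,0.034,0,-0.069,0],[-0.056,0.019,0.034,0,-0.069,0],[-0.056,0.019,0.034,0,-0.069,0],[-0.056,0.019,0.034,0,-0.069,0],[-0.056,0.019,0.034,0,-0.069,0]]]' -1 25;  python3 -m handwheel '[[[0,0,0,0,0,0],[0,0,0,0,0,0],[0,0,0,0,0,0],[0,0,0,0,0,0],[0,0,0,0,0,0],[0,0,0,0,0,0]]]' 0.2; python3 -c "
from h import *
plan([.547,-.093,.1],4.4)"
```

```text
now [ 0.504  -0.145   0.0293] jaw yaw -8.07 shift [-0.0575 -0.0008  0.0353] turn [-0.0002 -0.0693  0.0005]
clock: 11.17
tool_pos: [0.5438, -0.0941, 0.009]
eef_rot: [0.52, -0.481, 0.48, -0.518]
contact_force: [-0.3, -0.6, -1.8]
opening: 0.409
clock: 11.67
tool_pos: [0.5455, -0.0921, 0.0098]
eef_rot: [0.519, -0.48, 0.48, -0.519]
contact_force: [0.1, -0.6, -0.4]
opening: 0.599
now [ 0.5455 -0.0921  0.0098] jaw yaw 4.5 shift [ 0.001  -0.0902  0.0014] turn [-0.      0.0006  0.0001]
```

```bash
python3 -m handwheel '[[[0,-0.03,0,0,0,0],[0,-0.07,0,0,0,0],[0.03,-0.1,0,0,0,0],[0.07,-0.1,0,0,0,0],[0.11,-0.1,0,0,0,0],[0.15,-0.1,0,0,0,0],[0.19,-0.1,0,0,0,0],[0.2,-0.1,0,0,0,0],[0.2,-0.1,0,0,0,0],[0.2,-0.1,0,0,0,0]]]'
python3 - <<'E'
from h import *
im=shot('top','top3')[:,:,::-1]
def mk(z,x,y,h,g):
    t=rect(im,'top',z,x,y,h,2);t=(255*(np.clip(t/190.,0,1))**g).astype('u1');t=cv2.resize(t,(390,390))
    n=int(round(2*h*100))
    for j in range(n+1):
        a=int(j*390/n); col=(0,255,255) if 2*j==n else (0,140,140)
        cv2.line(t,(a,0),(a,7),col,1);cv2.line(t,(0,a),(7,a),col,1)
    return t[45:345]
cv2.imwrite('pics/m4.png',np.vstack([np.hstack([mk(.028,.55,-.13,.08,.6),mk(.054,.63,.14,.08,.6)]),np.hstack([mk(.02,.63,.08,.06,.6),mk(.094,.63,.2,.05,.4)])]))
plan([.547,-.168,.1],4.4)
E
```

```text
clock: 12.5
tool_pos: [0.5608, -0.2912, 0.1095]
eef_rot: [-0.519, 0.481, -0.48, 0.519]
contact_force: [0.1, 0.8, 0.7]
opening: 0.599
now [ 0.5613 -0.2893  0.1097] jaw yaw 4.6 shift [-0.1221  0.0099 -0.0045] turn [-0.      0.0011 -0.0006]
```

View pics/m4.png

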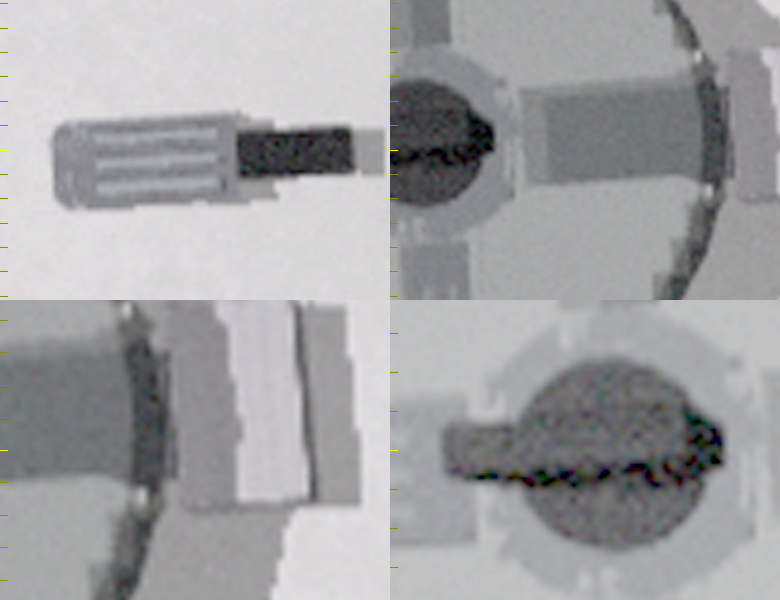

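```bash
python3 -c "
from h import *
plan([.5505,-.1725,.11],4.1)"; python3 -m handwheel '[[[-0.04,0,0,0,0,0],[-0.08,0,0,0,0,0],[-0.117,0,-0.001,0,0.003,0],[-0.117,0.02,-0.001,0,0.003,0],[-0.117,0.05,-0.001,0,0.003,0],[-0.117,0.08,-0.001,0,0.003,0],[-0.117,0.098,-0.001,0,0.003,0],[-0.117,0.098,-0.001,0,0.003,0],[-0.117,0.098,-0.001,0,0.003,0]]]';python3 -c "
from h import *
plan([.5505,-.1725,.011],4.1)"
```

```text
now [ 0.5613 -0.2893  0.1097] jaw yaw 4.6 shift [-1.173e-01 -1.000e-04 -1.400e-03] turn [-0.      0.0028 -0.0006]
clock: 13.3
tool_pos: [0.5506, -0.1721, 0.0115]
eef_rot: [-0.518, 0.482, -0.481, 0.518]
contact_force: [0.4, 0.1, 0.4]
opening: 0.597
now [ 0.5506 -0.1721  0.0115] jaw yaw 4.16 shift [ 0.0003  0.0005 -0.0001] turn [ 0.0005  0.0004 -0.0006]
```

```bash
python3 -m handwheel '[[[0,0,0,0,0,0],[0,0,0,0,0,0],[0,0,0,0,0,0],[0,0,0,0,0,0],[0,0,0,0,0,0],[0,0,0,0,0,0],[0,0,0,0,0,0],[0,0,0,0,0,0],[0,0,0,0,0,0],[0,0,0,0,0,0]]]' -1 40; python3 -m handwheel '[[[0,-0.03,0,0,0,0],[0,-0.06,0,0,0,0],[0,-0.08,0,0,0,0],[0,-0.08,0,0,0,0],[0,-0.08,0,0,0,0],[0,-0.08,0,0,0,0]]]';python3 -c "
from h import *
plan([.648,-.016,.09],3.9)"
```

```text
clock: 14.13
tool_pos: [0.5509, -0.1753, 0.0124]
eef_rot: [0.517, -0.482, 0.483, -0.517]
contact_force: [-1.2, 0.0, 5.4]
opening: 0.221
clock: 14.63
tool_pos: [0.5503, -0.1751, 0.0909]
eef_rot: [0.517, -0.483, 0.482, -0.517]
contact_force: [-0.8, 0.4, -1.9]
opening: 0.222
now [ 0.5503 -0.1751  0.0909] jaw yaw 3.95 shift [-0.1519  0.0007  0.1085] turn [ 0.0005  0.0003 -0.    ]
```

```bash
python3 -m handwheel '[[[-0.02,0,0.02,0,0,0],[-0.05,0,0.045,0,0,0],[-0.08,0,0.07,0,0,0],[-0.11,0,0.09,0,0,0],[-0.135,0,0.105,0,0,0],[-0.146,0,0.108,0,0,0],[-0.146,0,0.108,0,0,0],[-0.146,0,0.108,0,0,0],[-0.146,0,0.108,0,0,0],[-0.146,0,0.108,0,0,0]]]' - 40;python3 - <<'E'
from h import *
im=shot('top','top4')[:,:,::-1]; sc=shot('scene','scene4')[:,:,::-1]
a=cv2.resize(rect(im,'top',.107,.64,.08,.08,2),(390,390));b=cv2.resize(rect(im,'top',.054,.64,.12,.08,2),(390,390))
cv2.imwrite('pics/m5.png',cv2.convertScaleAbs(np.hstack([a,b]),alpha=1.5))
plan([.648,-.016,.09],3.9)
E
```

```text
clock: 15.47
tool_pos: [0.6476, -0.0252, 0.0911]
eef_rot: [0.517, -0.483, 0.483, -0.515]
contact_force: [0.1, 0.2, -1.8]
opening: 0.222
now [ 0.6481 -0.0242  0.0915] jaw yaw 3.81 shift [-0.0082  0.0015  0.0004] turn [ 0.0003 -0.0005  0.0005]
```

View pics/m5.png

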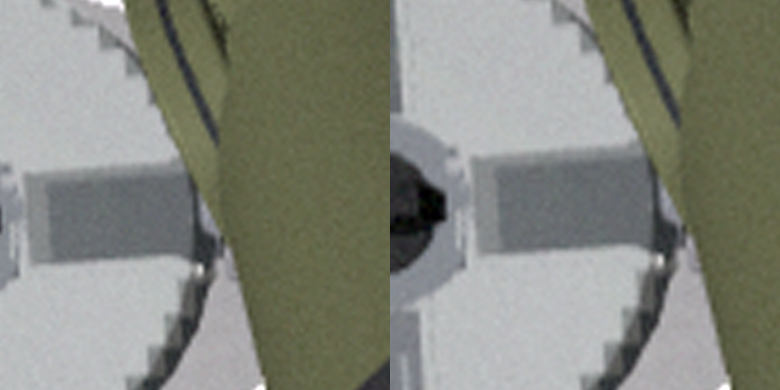

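```bash
python3 -m handwheel '[[[-0.004,0.015,0,0,0,0],[-0.004,0.03,0,0,0,0],[-0.004,0.045,0,0,0,0],[-0.004,0.055,0,0,0,0],[-0.004,0.055,0,0,0,0],[-0.004,0.055,0,0,0,0],[-0.004,0.055,0,0,0,0]]]';python3 - <<'E'
from h import *
sc=shot('scene','scene5')[:,:,::-1]
cv2.imwrite('pics/m6.png',cv2.convertScaleAbs(np.hstack([cv2.resize(rect(sc,'scene',.048,.64,.10,.06,3),(400,400)),cv2.resize(sc[190:310,280:400],(400,400),interpolation=cv2.INTER_CUBIC)]),alpha=1.5))
plan([.648,-.020,.034],3.9); print(st()[2]['contact_force'])
E
```

```text
clock: 16.15
tool_pos: [0.6489, -0.018, 0.0372]
eef_rot: [-0.517, 0.482, -0.483, 0.517]
contact_force: [-0.3, -0.6, -0.5]
opening: 0.22
now [ 0.6491 -0.0179  0.0375] jaw yaw 3.94 shift [ 0.002   0.0035 -0.0013] turn [-0.0005  0.0002 -0.    ]
[-0.09751178  0.32863708 -0.85791217]
```

View pics/m6.png

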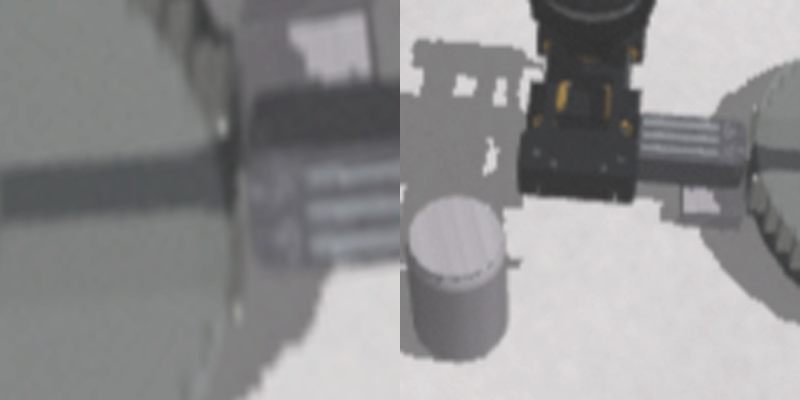

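```bash
python3 -m handwheel '[[[0,0.0025,-0.002,0,0,0],[0,0.0045,-0.002,0,0,0],[0,0.0045,-0.002,0,0,0],[-0.006,0.0045,-0.002,0,0,0],[-0.012,0.0045,-0.002,0,0,0],[-0.018,0.0045,-0.002,0,0,0],[-0.024,0.0045,-0.002,0,0,0],[-0.03,0.0045,-0.002,0,0,0],[-0.03,0.0045,-0.002,0,0,0]]]';python3 - <<'E'
from h import *
shot('scene','scene6');shot('top','top6')
plan([.6427,.064,.034],3.9); print(st()[2]['contact_force'])
E
```

```text
clock: 16.95
tool_pos: [0.6442, 0.0149, 0.0324]
eef_rot: [-0.517, 0.482, -0.481, 0.518]
contact_force: [0.1, 0.8, -0.9]
opening: 0.222
now [0.6444 0.0135 0.0323] jaw yaw 4.04 shift [-0.0505 -0.0016  0.0019] turn [-0.0001  0.0008 -0.0004]
[0.0911477  0.92069941 0.35864201]
```

```bash
python3 -m handwheel '[[[-0.006,0,0,0,0,0],[-0.012,0,0,0,0,0],[-0.018,0,0,0,0,0],[-0.024,0,0,0,0,0],[-0.03,0,0,0,0,0],[-0.036,0,0,0,0,0],[-0.036,0,0,0,0,0],[-0.036,0,0,0,0,0]]]';python3 - <<'E'
from h import *
shot('scene','scene7')
plan([.6427,.064,.034],3.9); print(st()[2]['contact_force'])
E
python3 -m handwheel '[[[-0.004,0,0,0,0,0],[-0.007,0,0,0,0,0],[-0.01,0,0,0,0,0],[-0.01,0,0,0,0,0],[-0.01,0,0,0,0,0]]]'
```

```text
clock: 17.72
tool_pos: [0.6418, 0.0505, 0.0324]
eef_rot: [-0.517, 0.483, -0.481, 0.518]
contact_force: [-1.0, 2.2, 3.1]
opening: 0.221
now [0.6418 0.0505 0.0324] jaw yaw 4.04 shift [-0.0135 -0.0016  0.0019] turn [-0.0002  0.0008 -0.001 ]
[-0.34590854  2.78304324  3.3009327 ]
clock: 18.18
tool_pos: [0.6415, 0.0564, 0.0324]
eef_rot: [0.517, -0.482, 0.483, -0.516]
contact_force: [0.7, -3.7, 4.7]
opening: 0.219
```

```bash
python3 -m handwheel '[[[-0.002,0,0,0,0,0],[-0.004,0,0,0,0,0],[-0.004,0,0,0,0,0],[-0.004,0,0,0,0,0]]]'; python3 -m handwheel '[[[-0.002,0,0,0,0,0],[-0.004,0,0,0,0,0],[-0.004,0,0,0,0,0],[-0.004,0,0,0,0,0]]]';python3 - <<'E'
from h import *
sc=shot('scene','scene8')[:,:,::-1]; im=shot('top','top8')[:,:,::-1]
cv2.imwrite('pics/m7.png',cv2.convertScaleAbs(np.hstack([cv2.resize(rect(sc,'scene',.048,.64,.12,.08,3),(400,400)),cv2.resize(rect(im,'top',.048,.64,.12,.08,3),(400,400))]),alpha=1.5))
E
```

```text
clock: 18.52
tool_pos: [0.6412, 0.0604, 0.0324]
eef_rot: [0.517, -0.482, 0.483, -0.516]
contact_force: [-0.3, -3.7, 5.2]
opening: 0.222
clock: 18.85
tool_pos: [0.6411, 0.0618, 0.0324]
eef_rot: [0.518, -0.482, 0.484, -0.515]
contact_force: [0.8, -8.0, 6.2]
opening: 0.215
```

View pics/m7.png

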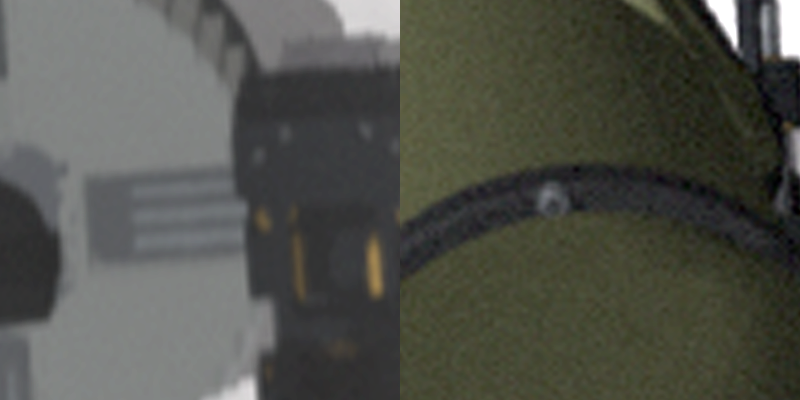

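```bash
python3 -m handwheel '[[[-0.002,0,0,0,0,0],[-0.004,0,0,0,0,0],[-0.004,0,0,0,0,0],[-0.004,0,0,0,0,0],[-0.004,0,0,0,0,0]]]';  python3 -m handwheel '[[[-0.001,0,0,0,0,0],[-0.003,0,0,0,0,0],[-0.003,0,0,0,0,0],[-0.003,0,0,0,0,0]]]'
```

```text
clock: 19.37
tool_pos: [0.6411, 0.0618, 0.0324]
eef_rot: [0.519, -0.481, 0.486, -0.513]
contact_force: [0.5, -12.4, 7.1]
opening: 0.225
clock: 19.7
tool_pos: [0.6411, 0.0618, 0.0324]
eef_rot: [0.519, -0.481, 0.487, -0.512]
contact_force: [1.5, -17.1, 8.8]
opening: 0.222
```

```bash
python3 -m handwheel '[[[0.005,-0.0005,0,0,0,0],[0.008,-0.001,0,0,0,0],[0.008,-0.001,0,0,0,0]]]' - 40; python3 -m handwheel '[[[0,0,0,0,0,0],[0,0,0,0,0,0],[0,0,0,0,0,0],[0,0,0,0,0,0],[0,0,0,0,0,0],[0,-0.001,0,0,0,0],[0,-0.03,0,0,0,0],[0,-0.06,0,0,0,0],[0,-0.1,0,0,0,0],[0,-0.14,0,0,0,0],[0,-0.14,0,0,0,0]]]' 0.1;  python3 -m handwheel '[[[0.04,0,-0.02,0,0,0],[0.08,0,-0.04,0,0,0],[0.12,0,-0.08,0,0,0],[0.16,0,-0.12,0,0,0],[0.2,0,-0.15,0,0,0],[0.24,0,-0.15,0,0,0],[0.24,0,-0.15,0,0,0],[0.24,0,-0.15,0,0,0],[0.24,0,-0.15,0,0,0]]]'
python3 - <<'E'
from h import *
sc=shot('scene','scene9')[:,:,::-1]; im=shot('top','top9')[:,:,::-1]
cv2.imwrite('pics/m8.png',cv2.convertScaleAbs(np.hstack([cv2.resize(rect(sc,'scene',.048,.64,.12,.08,3),(400,400)),cv2.resize(rect(im,'top',.048,.64,.12,.08,3),(400,400))]),alpha=1.5))
E
```

```text
clock: 19.95
tool_pos: [0.6406, 0.0618, 0.0326]
eef_rot: [0.517, -0.482, 0.484, -0.515]
contact_force: [0.7, -7.2, -0.7]
opening: 0.224
clock: 20.87
tool_pos: [0.6455, 0.0668, 0.1815]
eef_rot: [-0.513, 0.48, -0.485, 0.521]
contact_force: [1.0, 1.1, 0.6]
opening: 0.554
clock: 21.62
tool_pos: [0.5065, -0.1879, 0.1731]
eef_rot: [0.516, -0.484, 0.484, -0.515]
contact_force: [-0.1, 1.1, 0.6]
opening: 0.552
```

View pics/m8.png

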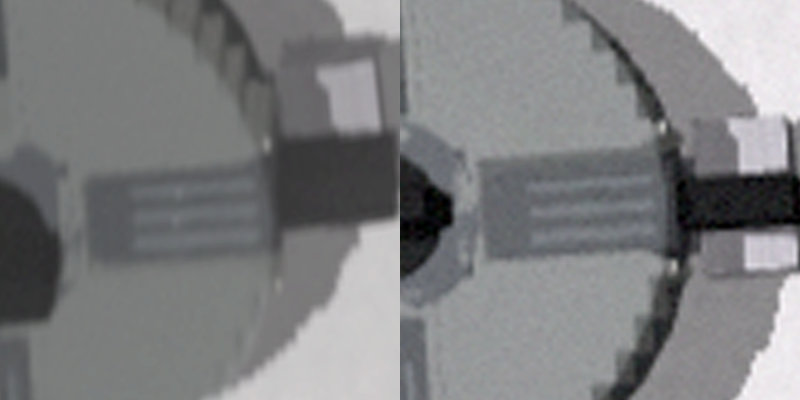

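The picture shows the cassette's nose against the slot's inner end. Only the black handle sticks out over the ledge, the slot lines up with the ledge to about 1°, and the gripper is clear. I'll hand the job in.

```bash
python3 -c "
from h import *
print(job.finish_job())"
```

```text
the job is handed in; nothing more can be done
None
```

I turned the carousel until the wide slot faced the ledge, then drew the wide cassette out of the rack, set it down and let go. I then took it again by its handle, slid it over the ledge into the slot, released it and moved the arm away. The job was handed in with the clock at about 22 s; it gives no verdict.

**Home:** while pushing, the tool stopped moving as the force rose from 8 to 17 N, so the nose was on the end stop. The last picture agrees, with the nose at the slot's inner end and only the handle sticking out.

**Slot angle:** in that picture the slot is within about 1° of the ledge direction, against an allowed 5.7°.

**Release:** the gripper was open, about 0.17 m up and well clear, with only about 1 N showing on the tool, the same as when it moved freely.

**Bystanders:** the arm never pressed on the narrow cassette, can, screwdriver or hinge box that I could tell. I did not measure their positions again at the end.

**What disagreed:** my estimates of the wheel axis from the knob, the ledge and the slot differed by up to 4 mm. Before inserting, the scene camera showed the cassette about 2 mm to one side, and I corrected that.

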